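# Put the microscope lenses back on their rack in order of length

### The job

Stand the four zoom lenses on the four round rubber rests of the lens rack, one to a rest, centred and upright on their silver mount rings, in order of length: the longest on the rest beside the rack's upright end plate, stepping down to the shortest at the other end. They are glass: set each one down gently instead of dropping it, never tip one over, and leave the sample dish where it is.

Things in the scene. Friction and masses are not known exactly. Their poses are not given: they have to be found in the camera images.
- lens_48: the shortest of four loose round zoom lenses, standing upright on its silver mount ring: black barrel with silver bands, 48 mm tall, foot 40 mm across, barrel 38 mm across from 6 mm up to 8 mm below the top, then a nose 32 mm across with the front glass; about 120 g; origin at the centre of its underside, z up the barrel
- lens_66: the second shortest of four loose round zoom lenses, standing upright on its silver mount ring: black barrel with silver bands, 66 mm tall, foot 40 mm across, barrel 38 mm across from 6 mm up to 8 mm below the top, then a nose 32 mm across with the front glass; about 160 g; origin at the centre of its underside, z up the barrel
- lens_84: the second longest of four loose round zoom lenses, standing upright on its silver mount ring: black barrel with silver bands, 84 mm tall, foot 40 mm across, barrel 38 mm across from 6 mm up to 8 mm below the top, then a nose 32 mm across with the front glass; about 200 g; origin at the centre of its underside, z up the barrel
- lens_102: the longest of four loose round zoom lenses, standing upright on its silver mount ring: black barrel with silver bands, 102 mm tall, foot 40 mm across, barrel 38 mm across from 6 mm up to 8 mm below the top, then a nose 32 mm across with the front glass; about 240 g; origin at the centre of its underside, z up the barrel
- seat_1: fixed black rubber rest, a flat disc 62 mm across, 3 mm thick, rightmost seen from the robot (-y end) of four in a row 82 mm apart on the lens rack (aluminium bar 340 x 80 x 12 mm high); origin at the centre of the disc's underside, 12 mm above the table, so a lens stands 3 mm above it; y axis along the row towards the robot's left, x across it, within 12 degrees of the table's
- seat_2: fixed black rubber rest, a flat disc 62 mm across, 3 mm thick, second from the right of four in a row 82 mm apart on the lens rack (aluminium bar 340 x 80 x 12 mm high); origin at the centre of the disc's underside, 12 mm above the table, so a lens stands 3 mm above it; y axis along the row towards the robot's left, x across it, within 12 degrees of the table's
- seat_3: fixed black rubber rest, a flat disc 62 mm across, 3 mm thick, third from the right of four in a row 82 mm apart on the lens rack (aluminium bar 340 x 80 x 12 mm high); origin at the centre of the disc's underside, 12 mm above the table, so a lens stands 3 mm above it; y axis along the row towards the robot's left, x across it, within 12 degrees of the table's
- seat_4: fixed black rubber rest, a flat disc 62 mm across, 3 mm thick, leftmost seen from the robot (+y end) of four in a row 82 mm apart on the lens rack (aluminium bar 340 x 80 x 12 mm high); origin at the centre of the disc's underside, 12 mm above the table, so a lens stands 3 mm above it; y axis along the row towards the robot's left, x across it, within 12 degrees of the table's
- end_plate: the rack's upright end plate, fixed: dark steel, 4 mm thick, 80 mm wide across the rack, standing 58 mm above the table, with a round lifting bar 12 mm thick along its top; at one end of the row, left or right, 49 mm beyond the centre of the last rest; the rack's other end has only a low strip; origin at the centre of its underside, on the table
- dish: open round glass dish, 60 mm across and 12 mm high, loose, holding a small round green board (the sample); stands among the lenses on the robot's side of the rack; origin at the centre of its underside

How it is judged:
By the outcome, as a careful person would: the job done as asked, in the order asked, and still so for the second after the job is handed in, with the robot touching nothing.
It also fails if it takes over 99 s, if anything falls off the work surface, if the arm or the gripper's body presses on something with over 40 N, if the wrist force passes 120 N, or if a joint passes its speed limit or range.

### The arm

A 6-joint arm with a two-finger parallel gripper is mounted at the origin on the work surface. World frame = base frame: x ahead of the robot, y to its left, z up, the work surface at z = 0. Lengths are in m, angles in rad, forces in N, time in s.
With the tool pointing down it reaches from about 0.35 to 0.85 m from the base axis. Payload 8.1 kg.
Tool frame: the origin (TCP) lies at the very end of the fingers, on their centre line; the grasp point (between the pads) lies 19 mm behind it; z points along the fingers, y is the line along which they close (so a half turn about z gives the same grasp; the last joint's range is limited). The gripper opens to 93 mm and grips with 3 to 60 N. Pads are 15 mm wide; open, the fingers measure 128 mm over their backs; the gripper's body (75 mm by 188 mm) begins 65 mm behind the grasp point.
Start: joints at [1.239, 0.13, 1.488, -0, 1.523, -0.085], TCP at [0.147, 0.582, 0.219] pointing down, gripper open.
Joint ranges: [-2.96, 2.96], [-0.89, 2.26], [0.02, 2.5], [-1.34, 4.48], [0, 2.73], [-2.66, 2.66]. Speed limits (rad/s): [2.39, 2.39, 2.79, 3.14, 3.14, 3.14].

### API

Orientations are given as a rotation vector (axis times angle).
In Python, from plant import monitor, eyes, ticket gives the robot as it stands.
- The arm moves only by the tool arm_command, never from a script. Its argument "deltas" is a list that holds one entry, the list of rows, each a list of 6 numbers: the shift along the world's x, y, z in cm, then the turn, a rotation vector about the world's x, y, z in degrees. In form: [[[tx, ty, tz, rx, ry, rz], ...]]. A call has 1 to 12 rows; each row shifts and turns the commanded pose from where the row before left it; what a row does not reach is not made up. A row lasts 1/12 s, in which the tool goes at most 41.7 mm and 7.16 degrees, less where a joint would pass 70% of its speed; a pose out of reach is approached as far as the arm can. A call is refused whole if a number of a shift passes 4.17 or a number of a turn 7.16, either way. A call with a gripper value outside its range is refused whole. "gripper" is the opening, from -1 (shut) to 1 (fully open), set as the call begins (left out, the last holds). The fingers move at their own pace and stop on an object; "squeeze" is the grip in N (left out, the last holds). Time passes only in rows, so rows that do not move let the fingers close. It gives the time, the measured TCP pose, the force, the opening and the grip force at its end, in the units of the state.
- monitor.read_state(): the state, without advancing time (a new reading comes with each control period).
- eyes.read_camera(name): name is "scene" or "top" or "wrist"; returns the picture (400x640x3 uint8, blue, green, red); there is no depth.
- eyes.camera_model(name): a dict with "fx", "fy", "cx", "cy" (pixels), "k1" (the pictures are not rectified: a ray, as slopes to the right and down, at radius r is drawn at 1 + k1 r^2 times it, then the intrinsics apply), "rvec" (rotation vector, rad) and "tvec" (3), from world to camera coordinates, as OpenCV has them. Camera axes: x right, y down, z forward; pixel columns grow to the right and rows downward; lengths in m; the calibration is good to about 2 mm. A picture is of the moment at which its call begins: read the wrist's pose just before it. camera_model takes no time and is no camera call; for the wrist camera it gives the pose at the moment of the call.
- ticket.close_job(): hands the job in; it is judged then, once.
The state is a dict: "t": time; "q": joint angles; "dq": joint speeds; "joint_torque": joint torques, N m; "tool_pos": TCP position; "orientation": TCP orientation; "force": force on the tool from outside, world axes, zero at the start; "wrist_torque": the same for the moment, N m; "opening": finger opening in m; "gripper_force": force on a finger pad.
Only numpy, scipy, OpenCV 4.12 (cv2) and the standard library are available. Lean on these libraries where they do the work, as an engineer would, in place of code of your own. Each camera call takes 0.05 s, during which the arm holds its last target. There are 200 camera calls.

## Working session

There is one attempt and no reset: what is moved stays moved. The work goes in short steps, Python scripts to look and compute and a tool call to move; the robot and the scene stay as the last step left them, time stands still between calls to the robot, and variables do not carry over. Pictures are saved under pics/ and viewed, at most 14 in all, crops included, and the job is handed in when it is done.

Besides the shell and the picture viewer there is one more tool, called after "Request:" by a JSON object that holds its "method" and its "body", one argument or row to a line. arm_command: Moves the arm, as the interface text tells. Its arguments: {"type":"object","properties":{"deltas":{"type":"array"},"gripper":{"type":"number"},"squeeze":{"type":"number"}},"required":["deltas"]}

```bash
mkdir -p pics; python3 - <<'E'
from plant import monitor, eyes
import cv2
print(monitor.read_state())
for n in ("top","scene"):
    im=eyes.read_camera(n); cv2.imwrite(f"pics/{n}0.png",im); print(eyes.camera_model(n))
E
```

```text
{'t': 0.0, 'q': array([ 1.23859148e+00,  1.31114066e-01,  1.48926979e+00, -1.62930509e-05,
        1.52303196e+00, -8.54426865e-02]), 'dq': array([-0.00048734, -0.00041523, -0.00048264,  0.0015336 ,  0.00040239,
       -0.00038853]), 'joint_torque': array([ 6.33755262e-04, -5.59807241e+01, -4.91780734e+01,  7.69659667e-02,
        3.48845765e-02, -1.69011610e-04]), 'tool_pos': array([0.14637991, 0.58127626, 0.21762082]), 'orientation': array([-3.86584463e-01, -3.11735054e+00,  2.80656499e-03]), 'force': array([ 0.24234895,  0.06645597, -0.77037571]), 'wrist_torque': array([ 0.01728729, -0.01433523,  0.03086733]), 'gripper_force': 0.0, 'opening': 0.09273255222973514}
{'fx': 380.2248765779714, 'fy': 380.2248765779714, 'cx': 319.5837620184983, 'cy': 196.65452379018882, 'k1': 0.01290269627251881, 'rvec': array([ 2.12230713, -2.1676166 ,  0.2025537 ]), 'tvec': array([0.0076656 , 0.55915459, 0.87545687])}
{'fx': 477.54691287269065, 'fy': 477.54691287269065, 'cx': 321.1088724326762, 'cy': 203.78726115354925, 'k1': 0.0486731341303025, 'rvec': array([ 0.74094018,  2.67370786, -0.96987403]), 'tvec': array([ 0.47578926, -0.17763448,  1.49014737])}
```

View pics/top0.png

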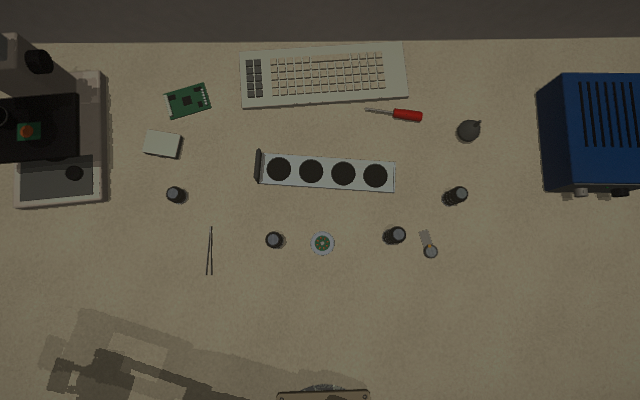

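View pics/scene0.png

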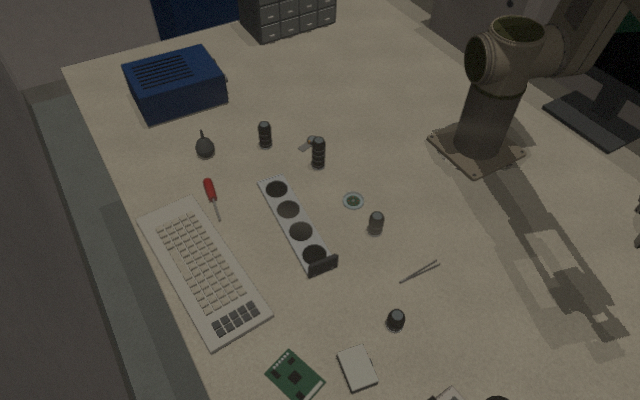

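The top view shows the lenses at about (176,194), (274,240), (395,235) and (455,195). The dish is at (322,243), the seats run (279,169) to (375,175), and the end plate is on the left (+y) at (258,166). I'll enlarge crops to get the lens heights.

```bash
python3 - <<'E'
import cv2,numpy as np
g=lambda im:(255*(im/255.)**.55).astype('uint8')
t=g(cv2.imread('pics/top0.png')); s=g(cv2.imread('pics/scene0.png'))
def tile(im,cs,w,h,k):
    out=[]
    for x,y in cs:
        c=cv2.resize(im[y-h:y+h,x-w:x+w],None,fx=k,fy=k,interpolation=cv2.INTER_CUBIC)
        for i in range(0,2*w,5): cv2.line(c,(i*k,0),(i*k,6 if i%10 else 12),(0,255,255),1)
        for i in range(0,2*h,5): cv2.line(c,(0,i*k),(6 if i%10 else 12,i*k),(0,255,255),1)
        cv2.putText(c,f"{x-w},{y-h}",(14,26),0,.45,(0,0,255),1)
        out.append(c)
    return np.vstack([np.hstack(out[:2]),np.hstack(out[2:])])
cv2.imwrite('pics/tl.png',tile(t,[(180,195),(275,240),(395,235),(455,195)],20,15,18)[:600,:800] if 0 else tile(t,[(180,195),(275,240),(395,235),(455,195)],25,18,16))
cv2.imwrite('pics/sl.png',tile(s,[(397,320),(376,222),(318,152),(264,134)],25,24,12))
c=cv2.resize(t[140:205,245:405],None,fx=5,fy=5,interpolation=cv2.INTER_CUBIC)
for i in range(0,160,10): cv2.line(c,(i*5,0),(i*5,8),(0,255,255),1)
for i in range(0,65,10): cv2.line(c,(0,i*5),(8,i*5),(0,255,255),1)
cv2.imwrite('pics/rack.png',c)
E
```

```text
(no output)
```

View pics/tl.png

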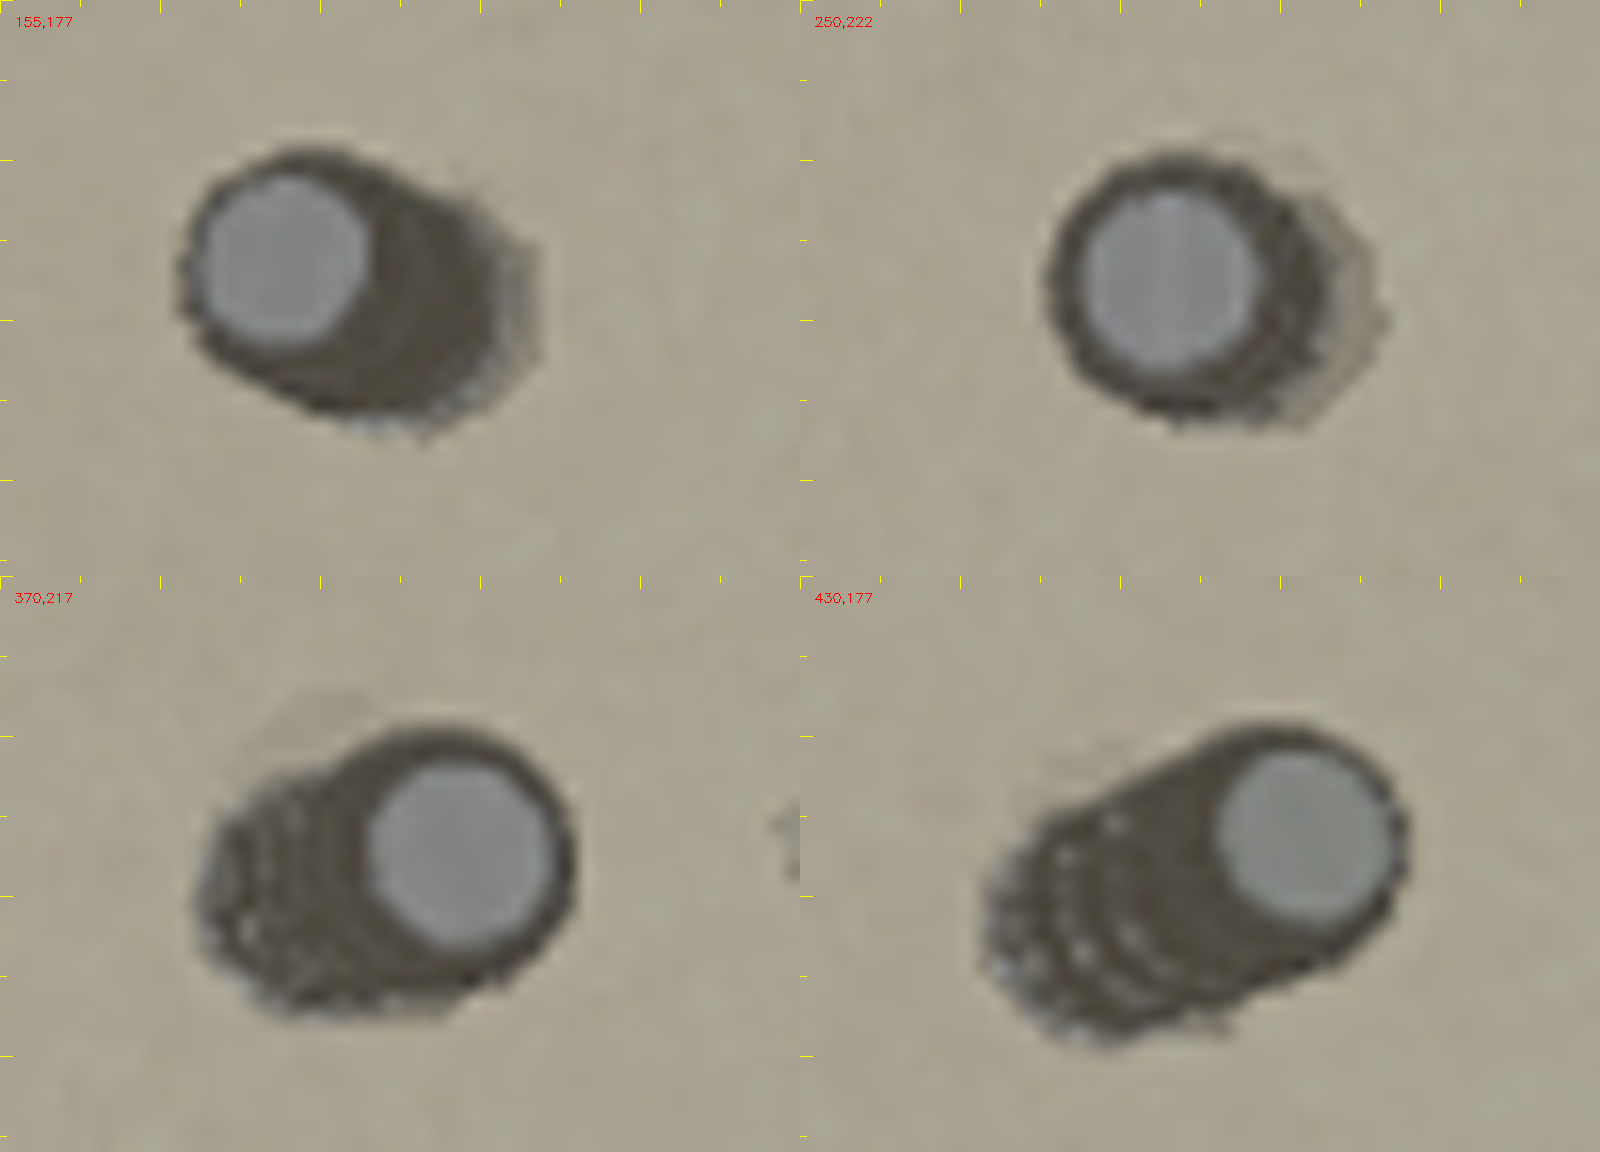

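View pics/sl.png

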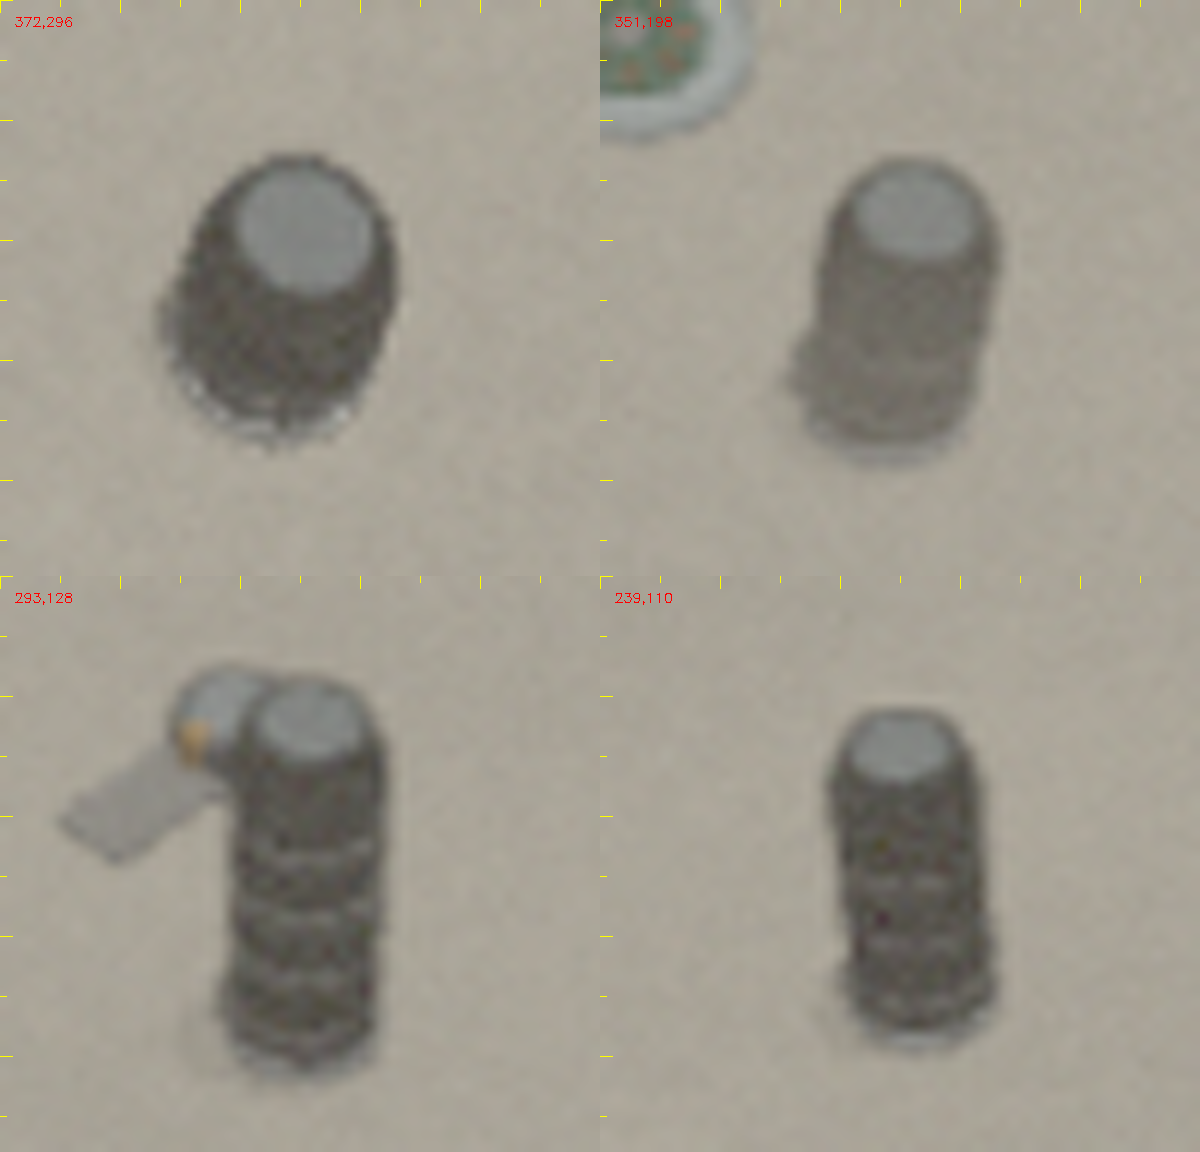

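View pics/rack.png

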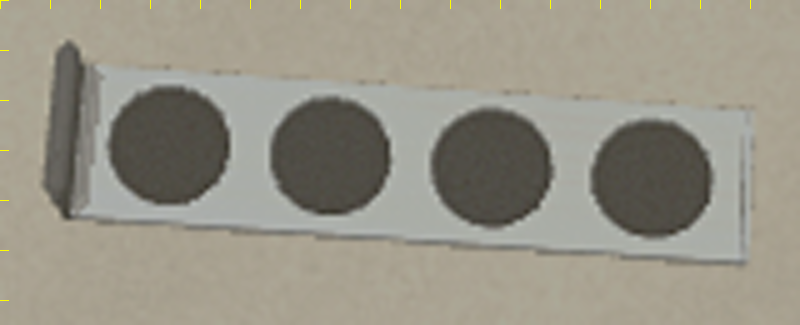

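Glass-top centres read from the crops, as top (u,v) and scene (u,v):

| Lens | Top | Scene |
|---|---|---|
| A | (172.7,193.2) | (397.3,315) |
| B | (273,239.6) | (377.2,215.5) |
| C | (398.8,234.4) | (319,139.8) |
| D | (461.7,193.3) | (264.2,124.3) |

The four seats are at (279,169.2), (311,171.1), (343.4,173.4) and (375.4,175.6).

```bash
cat > h.py <<'E'
import numpy as np, cv2
from plant import eyes, monitor
from scipy.spatial.transform import Rotation as R
def ray(m,uv):
    K=np.array([[m['fx'],0,m['cx']],[0,m['fy'],m['cy']],[0,0,1.]])
    n=cv2.undistortPoints(np.array([[uv]],float),K,np.array([m['k1'],0,0,0.]))[0,0]
    Rm=cv2.Rodrigues(m['rvec'])[0]
    d=Rm.T@np.array([n[0],n[1],1]); return -Rm.T@m['tvec'], d/np.linalg.norm(d)
def atz(m,uv,z):
    c,d=ray(m,uv); return c+d*(z-c[2])/d[2]
def proj(m,p):
    K=np.array([[m['fx'],0,m['cx']],[0,m['fy'],m['cy']],[0,0,1.]])
    return cv2.projectPoints(np.array([p],float),m['rvec'],m['tvec'],K,np.array([m['k1'],0,0,0.]))[0][0,0]
def tri(rs):
    A=sum(np.eye(3)-np.outer(d,d) for c,d in rs); b=sum((np.eye(3)-np.outer(d,d))@c for c,d in rs)
    return np.linalg.solve(A,b)
E
python3 - <<'E'
from h import *
T,S=eyes.camera_model('top'),eyes.camera_model('scene')
np.set_printoptions(precision=4,suppress=True)
L=dict(A=[(172.7,193.25),(397.3,315)],B=[(273,239.6),(377.2,215.5)],C=[(398.75,234.4),(319,139.8)],D=[(461.7,193.3),(264.2,124.3)])
for k,(t,s) in L.items():
    t=np.array(t)-.47;s=np.array(s)-.46
    p=tri([ray(T,t),ray(S,s)]); z=min((.048,.066,.084,.102),key=lambda h:abs(h-p[2]))
    print(k,p,z,atz(T,t,z),atz(S,s,z))
P=np.array([atz(T,np.array([245+x/5-.4,140+y/5-.4]),.015) for x,y in [(170,146),(330,155.5),(492,167),(652,178)]])
print(P,np.linalg.norm(np.diff(P,axis=0),axis=1),np.degrees(np.arctan2(*(P[0]-P[3])[:2])))
print('dish',atz(T,(322,243),.01))
print(R.from_rotvec(monitor.read_state()['orientation']).as_matrix())
E
```

```text
A [0.5752 0.3501 0.0467] 0.048 [0.5752 0.3494 0.048 ] [0.5755 0.3508 0.048 ]
B [0.458  0.108  0.0655] 0.066 [0.4581 0.1079 0.066 ] [0.4582 0.1084 0.066 ]
C [ 0.4609 -0.177   0.1029] 0.102 [ 0.4615 -0.1777  0.102 ] [ 0.46   -0.1772  0.102 ]
D [ 0.5549 -0.3347  0.0836] 0.084 [ 0.5556 -0.3353  0.084 ] [ 0.5546 -0.3332  0.084 ]
[[ 0.638   0.0973  0.015 ]
 [ 0.6316  0.0163  0.015 ]
 [ 0.6242 -0.0657  0.015 ]
 [ 0.617  -0.1469  0.015 ]] [0.0812 0.0824 0.0815] 4.924484668637924
dish [ 0.4491 -0.0084  0.01  ]
[[-0.9697  0.2443 -0.0005]
 [ 0.2443  0.9697 -0.0015]
 [ 0.0001 -0.0016 -1.    ]]
```

The triangulated heights (46.7, 65.5, 102.9 and 83.6 mm) identify the lenses:

| Lens | Size | Target |
|---|---|---|
| A | 48 | seat_1 |
| B | 66 | seat_2 |
| C | 102 | seat_4, beside the plate |
| D | 84 | seat_3 |

The seat spacing checks out at 82 mm. I'll close the gripper across the rack (tool y at -4.9°).

Request:
{"method": "arm_command", "body": {
  "deltas": [
    [[2.7, -1.4, -0.4, 0, 0, -6.7], [2.7, -1.4, -0.4, 0, 0, -6.7], [2.7, -1.4, -0.4, 0, 0, -6.7], [2.7, -1.4, -0.4, 0, 0, -6.7], [2.7, -1.4, -0.4, 0, 0, -6.7], [2.7, -1.4, -0.4, 0, 0, -6.7], [2.7, -1.4, -0.4, 0, 0, -6.7], [2.7, -1.4, -0.4, 0, 0, -6.7], [2.7, -1.4, -0.4, 0, 0, -6.7], [2.7, -1.4, -0.4, 0, 0, -6.7], [2.7, -1.4, -0.4, 0, 0, -6.7], [2.7, -1.4, -0.4, 0, 0, -6.7]]
  ],
  "gripper": 1,
  "squeeze": 12
}}

```text
t: 1.1
tool_pos: [0.4715, 0.4127, 0.1699]
orientation: [-2.314, -2.125, 0.001]
force: [-0.1, 0.2, 0.0]
opening: 0.0933
gripper_force: 0.0
```

Request:
{"method": "arm_command", "body": {
  "deltas": [
    [[0, 0, 0, 0, 0, 0], [0, 0, 0, 0, 0, 0], [0, 0, 0, 0, 0, 0], [0, 0, 0, 0, 0, 0]]
  ]
}}

```text
t: 1.43
tool_pos: [0.4696, 0.4144, 0.1706]
orientation: [-2.305, -2.134, 0.001]
force: [0.1, -0.3, 0.1]
opening: 0.0929
gripper_force: 0.0
```

Request:
{"method": "arm_command", "body": {
  "deltas": [
    [[2.1, -1.27, 0, 0, 0, 0], [2.1, -1.27, 0, 0, 0, 0], [2.1, -1.27, 0, 0, 0, 0], [2.1, -1.27, 0, 0, 0, 0], [2.1, -1.27, 0, 0, 0, -0.5], [0, 0, 0, 0, 0, 0], [0, 0, 0, 0, 0, 0], [0, 0, 0, 0, 0, 0]]
  ]
}}

```text
t: 2.1
tool_pos: [0.5745, 0.3514, 0.1707]
orientation: [-2.315, -2.123, 0.0]
force: [-0.1, 0.2, 0.4]
opening: 0.0931
gripper_force: 0.0
```

```bash
python3 - <<'E'
from h import *
s=monitor.read_state(); m=eyes.camera_model('wrist'); im=eyes.read_camera('wrist'); cv2.imwrite('pics/w1.png',(255*(im/255.)**.6).astype('uint8'))
print(s['tool_pos'],s['orientation'],proj(m,[.5755,.350,.048]),proj(m,np.r_[s['tool_pos'][:2],.048]))
np.savez('w1.npz',**m)
E
```

```text
[0.57450002 0.35136021 0.17069996] [-2.31488823e+00 -2.12302118e+00  2.03256279e-04] [314.39439638 199.18550292] [313.34865544 198.03726119]
```

View pics/w1.png

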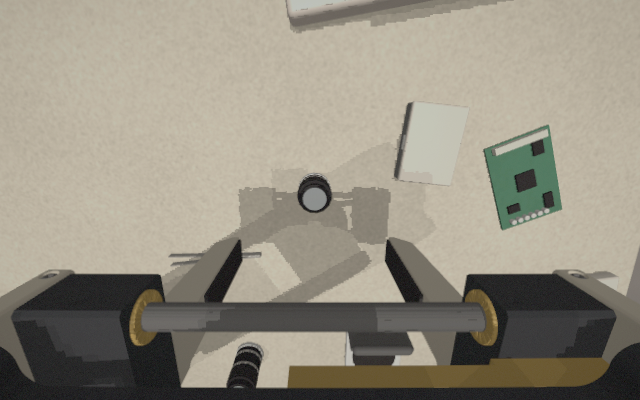

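The wrist view shows lens A's glass at about (315,199), against a predicted (314,199). That agrees to within about 1 mm, so I'm descending.

Request:
{"method": "arm_command", "body": {
  "deltas": [
    [[0.1, -0.13, -2.4, 0, 0, 0], [0, 0, -2.5, 0, 0, 0], [0, 0, -2.5, 0, 0, 0], [0, 0, -2.5, 0, 0, 0], [0, 0, -2, 0, 0, 0], [0, 0, -1.5, 0, 0, 0], [0, 0, -1, 0, 0, 0], [0, 0, -1, 0, 0, 0], [0, 0, -0.6, 0, 0, 0], [0, 0, -0.4, 0, 0, 0], [0, 0, 0, 0, 0, 0], [0, 0, 0, 0, 0, 0]]
  ]
}}

```text
t: 3.15
tool_pos: [0.5771, 0.3493, 0.0074]
orientation: [2.317, 2.121, 0.002]
force: [-0.2, 0.4, 0.1]
opening: 0.093
gripper_force: 0.0
```

Request:
{"method": "arm_command", "body": {
  "deltas": [
    [[0, 0, 0, 0, 0, 0], [0, 0, 0, 0, 0, 0], [0, 0, 0, 0, 0, 0], [0, 0, 0, 0, 0, 0], [0, 0, 0, 0, 0, 0], [0, 0, 0, 0, 0, 0], [0, 0, 0, 0, 0, 0], [0, 0, 0, 0, 0, 0], [0, 0, 0, 0, 0, 0], [0, 0, 0, 0, 0, 0], [0, 0, 0, 0, 0, 0], [0, 0, 0, 0, 0, 0]]
  ],
  "gripper": -1,
  "squeeze": 12
}}

```text
t: 4.15
tool_pos: [0.5765, 0.349, 0.0066]
orientation: [-2.317, -2.122, 0.0]
force: [-0.0, 0.4, 0.1]
opening: 0.0381
gripper_force: 12.0
```

Request:
{"method": "arm_command", "body": {
  "deltas": [
    [[0, 0, 0.5, 0, 0, 0], [0, 0, 1, 0, 0, 0], [0, 0, 2, 0, 0, 0], [0, 0, 2.5, 0, 0, 0], [0, 0, 2.5, 0, 0, 0], [0, 0, 2.5, 0, 0, 0], [0, 0, 2, 0, 0, 0], [0, -1, 1, 0, 0, 0], [0.3, -2, 0, 0, 0, 0], [0.3, -3, 0, 0, 0, 0], [0.3, -3, 0, 0, 0, 0], [0.3, -3, 0, 0, 0, 0]]
  ]
}}

```text
t: 5.15
tool_pos: [0.5881, 0.2272, 0.1465]
orientation: [2.316, 2.122, -0.001]
force: [0.5, 0.5, -1.0]
opening: 0.0379
gripper_force: 12.0
```

Request:
{"method": "arm_command", "body": {
  "deltas": [
    [[0.3, -3, 0, 0, 0, 0], [0.3, -3, 0, 0, 0, 0], [0.3, -3, 0, 0, 0, 0], [0.3, -3, 0, 0, 0, 0], [0.3, -3, 0, 0, 0, 0], [0.3, -3, 0, 0, 0, 0], [0.3, -3, 0, 0, 0, 0], [0.3, -3, 0, 0, 0, 0], [0.3, -3, 0, 0, 0, 0], [0.1, -3, 0, 0, 0, 0], [0, -3, 0, 0, 0, 0], [0, -2, 0, 0, 0, 0]]
  ]
}}

```text
t: 6.15
tool_pos: [0.6156, -0.1244, 0.1465]
orientation: [2.318, 2.12, -0.002]
force: [0.3, -0.3, -2.1]
opening: 0.0378
gripper_force: 12.0
```

Request:
{"method": "arm_command", "body": {
  "deltas": [
    [[0, -1.6, 0, 0, 0, 0], [0, 0, 0, 0, 0, 0], [0, 0, 0, 0, 0, 0], [0, 0, 0, 0, 0, 0]]
  ]
}}

```text
t: 6.48
tool_pos: [0.6163, -0.1363, 0.1465]
orientation: [-2.316, -2.121, -0.0]
force: [0.4, 0.4, -1.0]
opening: 0.0378
gripper_force: 12.0
```

Request:
{"method": "arm_command", "body": {
  "deltas": [
    [[0.08, -1.15, 0, 0, 0, 0], [0, 0, -1.5, 0, 0, 0], [0, 0, -2.5, 0, 0, 0], [0, 0, -2.5, 0, 0, 0], [0, 0, -2, 0, 0, 0], [0, 0, -1.5, 0, 0, 0], [0, 0, -1, 0, 0, 0], [0, 0, -0.7, 0, 0, 0], [0, 0, -0.4, 0, 0, 0], [0, 0, 0, 0, 0, 0], [0, 0, 0, 0, 0, 0], [0, 0, 0, 0, 0, 0]]
  ]
}}

```text
t: 7.48
tool_pos: [0.6183, -0.1487, 0.027]
orientation: [2.316, 2.121, 0.002]
force: [-0.5, 0.4, -1.5]
opening: 0.0377
gripper_force: 12.0
```

Request:
{"method": "arm_command", "body": {
  "deltas": [
    [[0, 0, -0.05, 0, 0, 0], [0, 0, -0.05, 0, 0, 0], [0, 0, -0.05, 0, 0, 0], [0, 0, 0, 0, 0, 0], [0, 0, 0, 0, 0, 0]]
  ]
}}

```text
t: 7.9
tool_pos: [0.6173, -0.1485, 0.0242]
orientation: [-2.317, -2.122, -0.0]
force: [-0.2, -0.1, -1.5]
opening: 0.0377
gripper_force: 12.0
```

Request:
{"method": "arm_command", "body": {
  "deltas": [
    [[0, 0, -0.06, 0, 0, 0], [0, 0, -0.06, 0, 0, 0], [0, 0, -0.06, 0, 0, 0], [0, 0, 0, 0, 0, 0], [0, 0, 0, 0, 0, 0]]
  ]
}}

```text
t: 8.32
tool_pos: [0.6173, -0.1484, 0.0222]
orientation: [-2.317, -2.121, 0.0]
force: [0.4, -0.1, -0.7]
opening: 0.0379
gripper_force: 12.0
```

Request:
{"method": "arm_command", "body": {
  "deltas": [
    [[0, 0, -0.04, 0, 0, 0], [0, 0, 0, 0, 0, 0], [0, 0, 0, 0, 0, 0]]
  ]
}}

```text
t: 8.57
tool_pos: [0.6173, -0.1485, 0.0219]
orientation: [-2.317, -2.122, 0.0]
force: [-0.3, -1.2, -1.2]
opening: 0.038
gripper_force: 12.0
```

Request:
{"method": "arm_command", "body": {
  "deltas": [
    [[0, 0, -0.05, 0, 0, 0], [0, 0, 0, 0, 0, 0], [0, 0, 0, 0, 0, 0]]
  ]
}}

```text
t: 8.82
tool_pos: [0.6175, -0.1485, 0.0216]
orientation: [2.317, 2.122, 0.0]
force: [0.1, 0.7, -0.3]
opening: 0.0376
gripper_force: 12.0
```

Request:
{"method": "arm_command", "body": {
  "deltas": [
    [[0, 0, -0.05, 0, 0, 0], [0, 0, 0, 0, 0, 0], [0, 0, 0, 0, 0, 0]]
  ]
}}

```text
t: 9.07
tool_pos: [0.6175, -0.1485, 0.0215]
orientation: [2.317, 2.121, 0.0]
force: [-3.3, 0.5, 6.0]
opening: 0.0377
gripper_force: 12.0
```

Contact came at z ≈ 0.0216, as predicted. Releasing and lifting.

Request:
{"method": "arm_command", "body": {
  "deltas": [
    [[0, 0, 0, 0, 0, 0], [0, 0, 0, 0, 0, 0], [0, 0, 0, 0, 0, 0], [0, 0, 0, 0, 0, 0], [0, 0, 0, 0, 0, 0], [0, 0, 0, 0, 0, 0], [0, 0, 0, 0, 0, 0], [0, 0, 0, 0, 0, 0], [0, 0, 0.3, 0, 0, 0], [0, 0, 0.7, 0, 0, 0], [0, 0, 1.5, 0, 0, 0], [0, 0, 2.5, 0, 0, 0]]
  ],
  "gripper": 1
}}

```text
t: 10.07
tool_pos: [0.6153, -0.1478, 0.0691]
orientation: [-2.314, -2.119, 0.004]
force: [0.9, 0.8, -0.8]
opening: 0.0931
gripper_force: 0.0
```

Request:
{"method": "arm_command", "body": {
  "deltas": [
    [[0, 0, 2.5, 0, 0, 0], [0, 0, 2.5, 0, 0, 0], [0, 0, 2.5, 0, 0, 0], [0, 0, 1.5, 0, 0, 0], [0, 0, 0, 0, 0, 0], [0, 0, 0, 0, 0, 0]]
  ]
}}

```text
t: 10.57
tool_pos: [0.6182, -0.1488, 0.1625]
orientation: [2.315, 2.12, 0.002]
force: [-0.1, -0.8, 0.2]
opening: 0.093
gripper_force: 0.0
```

```bash
python3 - <<'E'
from h import *
s=monitor.read_state(); m=eyes.camera_model('wrist'); im=eyes.read_camera('wrist'); cv2.imwrite('pics/w2.png',(255*(im/255.)**.6).astype('uint8'))
print(s['tool_pos'],proj(m,[.6175,-.1475,.063]),proj(m,[.6171,-.1473,.015]),proj(m,[.6171,-.1473+.031,.015]))
E
```

```text
[ 0.6182314  -0.14875349  0.16247103] [312.12831373 203.12949582] [311.79601228 190.94769104] [309.31246743 164.05560796]
```

View pics/w2.png

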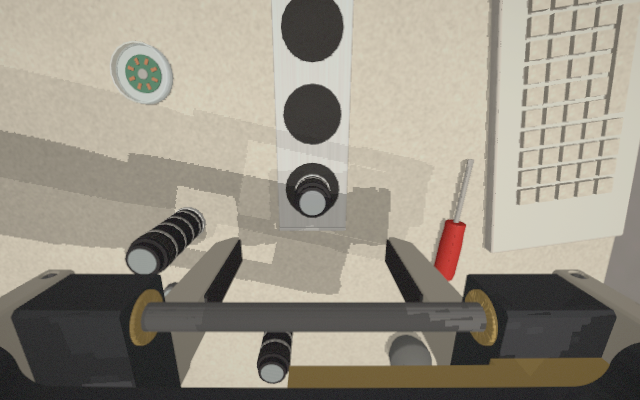

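Lens 48 stands centred on its rest: glass at (312,202), rest spanning 286–339 across. Next is B.

Request:
{"method": "arm_command", "body": {
  "deltas": [
    [[-0.8, 1.3, 0, 0, 0, 0], [-1.6, 2.6, 0, 0, 0, 0], [-1.6, 2.6, 0, 0, 0, 0], [-1.6, 2.6, 0, 0, 0, 0], [-1.6, 2.6, 0, 0, 0, 0], [-1.6, 2.6, 0, 0, 0, 0], [-1.6, 2.6, 0, 0, 0, 0], [-1.6, 2.6, 0, 0, 0, 0], [-1.6, 2.6, 0, 0, 0, 0], [-1.6, 2.6, 0, 0, 0, 0], [-0.7, 0.95, 0, 0, 0, 0], [0, 0, 0, 0, 0, 0]]
  ]
}}

```text
t: 11.62
tool_pos: [0.4561, 0.1097, 0.1591]
orientation: [-2.312, -2.124, 0.004]
force: [0.2, -0.5, 0.1]
opening: 0.0931
gripper_force: 0.0
```

Request:
{"method": "arm_command", "body": {
  "deltas": [
    [[0, 0, 0, 0, 0, 0], [0, 0, 0, 0, 0, 0], [0, 0, 0, 0, 0, 0], [0, 0, 0, 0, 0, 0]]
  ]
}}

```text
t: 11.95
tool_pos: [0.4588, 0.107, 0.1607]
orientation: [-2.319, -2.12, 0.001]
force: [-0.2, 0.6, 0.3]
opening: 0.0928
gripper_force: 0.0
```

Request:
{"method": "arm_command", "body": {
  "deltas": [
    [[-0.05, 0.1, -1.4, 0, 0, 0], [0, 0, -2.5, 0, 0, 0], [0, 0, -2.5, 0, 0, 0], [0, 0, -2.5, 0, 0, 0], [0, 0, -2, 0, 0, 0], [0, 0, -1.5, 0, 0, 0], [0, 0, -1, 0, 0, 0], [0, 0, -0.5, 0, 0, 0], [0, 0, 0, 0, 0, 0], [0, 0, 0, 0, 0, 0], [0, 0, 0, 0, 0, 0], [0, 0, 0, 0, 0, 0]]
  ]
}}

```text
t: 12.95
tool_pos: [0.4589, 0.1091, 0.0232]
orientation: [2.316, 2.121, 0.003]
force: [-0.8, 0.2, -0.4]
opening: 0.0933
gripper_force: 0.0
```

Request:
{"method": "arm_command", "body": {
  "deltas": [
    [[0, 0, 0, 0, 0, 0], [0, 0, 0, 0, 0, 0], [0, 0, 0, 0, 0, 0], [0, 0, 0, 0, 0, 0], [0, 0, 0, 0, 0, 0], [0, 0, 0, 0, 0, 0], [0, 0, 0, 0, 0, 0], [0, 0, 0, 0, 0, 0], [0, 0, 0, 0, 0, 0], [0, 0, 0, 0, 0, 0], [0, 0, 0, 0, 0, 0], [0, 0, 0, 0, 0, 0]]
  ],
  "gripper": -1
}}

```text
t: 13.95
tool_pos: [0.4579, 0.109, 0.0219]
orientation: [2.317, 2.122, 0.0]
force: [0.6, -0.6, 0.1]
opening: 0.0383
gripper_force: 12.0
```

Request:
{"method": "arm_command", "body": {
  "deltas": [
    [[0, 0, 0.5, 0, 0, 0], [0, 0, 1, 0, 0, 0], [0, 0, 2, 0, 0, 0], [0, 0, 2.5, 0, 0, 0], [0, 0, 2.5, 0, 0, 0], [0, 0, 2.5, 0, 0, 0], [0, 0, 1, 0, 0, 0], [0.8, -0.86, 0, 0, 0, 0], [2, -2.1, 0, 0, 0, 0], [2, -2.1, 0, 0, 0, 0], [2, -2.1, 0, 0, 0, 0], [2, -2.1, 0, 0, 0, 0]]
  ]
}}

```text
t: 14.95
tool_pos: [0.5461, 0.0148, 0.1401]
orientation: [-2.316, -2.121, 0.002]
force: [-0.1, 0.2, -1.7]
opening: 0.0377
gripper_force: 12.0
```

Request:
{"method": "arm_command", "body": {
  "deltas": [
    [[2, -2.1, 0, 0, 0, 0], [2, -2.1, 0, 0, 0, 0], [2, -2.1, 0, 0, 0, 0], [1.2, -1.2, 0, 0, 0, 0], [0.63, -0.6, 0, 0, 0, 0], [0, 0, 0, 0, 0, 0], [0, 0, 0, 0, 0, 0], [0, 0, 0, 0, 0, 0], [0, 0, 0, 0, 0, 0], [0, 0, 0, 0, 0, 0]]
  ]
}}

```text
t: 15.78
tool_pos: [0.6237, -0.0636, 0.1421]
orientation: [-2.316, -2.123, -0.0]
force: [-0.1, -0.4, -1.8]
opening: 0.0378
gripper_force: 12.0
```

Request:
{"method": "arm_command", "body": {
  "deltas": [
    [[0.05, -0.1, -1, 0, 0, 0], [0, 0, -2.5, 0, 0, 0], [0, 0, -2.5, 0, 0, 0], [0, 0, -2, 0, 0, 0], [0, 0, -1.2, 0, 0, 0], [0, 0, -0.7, 0, 0, 0], [0, 0, -0.3, 0, 0, 0], [0, 0, 0, 0, 0, 0], [0, 0, 0, 0, 0, 0], [0, 0, 0, 0, 0, 0], [0, 0, 0, 0, 0, 0], [0, 0, 0, 0, 0, 0]]
  ]
}}

```text
t: 16.78
tool_pos: [0.6254, -0.0657, 0.041]
orientation: [2.316, 2.121, 0.002]
force: [-0.6, 1.0, -1.6]
opening: 0.0376
gripper_force: 12.0
```

Request:
{"method": "arm_command", "body": {
  "deltas": [
    [[0, 0, -0.05, 0, 0, 0], [0, 0, -0.05, 0, 0, 0], [0, 0, -0.05, 0, 0, 0], [0, 0, 0, 0, 0, 0], [0, 0, 0, 0, 0, 0]]
  ]
}}

```text
t: 17.2
tool_pos: [0.6246, -0.0656, 0.0383]
orientation: [-2.317, -2.121, 0.0]
force: [0.1, -0.4, -1.4]
opening: 0.038
gripper_force: 12.0
```

Request:
{"method": "arm_command", "body": {
  "deltas": [
    [[0, 0.08, -0.05, 0, 0, 0], [0, 0, -0.05, 0, 0, 0], [0, 0, 0, 0, 0, 0], [0, 0, 0, 0, 0, 0]]
  ]
}}

```text
t: 17.53
tool_pos: [0.6246, -0.0647, 0.0374]
orientation: [-2.317, -2.122, 0.0]
force: [-0.3, 0.1, -1.4]
opening: 0.0378
gripper_force: 12.0
```

Request:
{"method": "arm_command", "body": {
  "deltas": [
    [[0, 0, -0.04, 0, 0, 0], [0, 0, 0, 0, 0, 0], [0, 0, 0, 0, 0, 0]]
  ]
}}

```text
t: 17.78
tool_pos: [0.6246, -0.0648, 0.037]
orientation: [-2.317, -2.122, 0.0]
force: [0.2, -0.6, -1.0]
opening: 0.0377
gripper_force: 12.0
```

Request:
{"method": "arm_command", "body": {
  "deltas": [
    [[0, 0, -0.05, 0, 0, 0], [0, 0, 0, 0, 0, 0], [0, 0, 0, 0, 0, 0]]
  ]
}}

```text
t: 18.03
tool_pos: [0.6248, -0.0648, 0.037]
orientation: [2.317, 2.121, 0.0]
force: [-1.9, -0.8, 4.3]
opening: 0.0378
gripper_force: 12.0
```

Request:
{"method": "arm_command", "body": {
  "deltas": [
    [[0, 0, -0.03, 0, 0, 0], [0, 0, 0, 0, 0, 0], [0, 0, 0, 0, 0, 0]]
  ]
}}

```text
t: 18.28
tool_pos: [0.6248, -0.0648, 0.037]
orientation: [2.317, 2.121, 0.0]
force: [-3.3, 0.2, 6.8]
opening: 0.0378
gripper_force: 12.0
```

Contact. Releasing, lifting, then going to D.

Request:
{"method": "arm_command", "body": {
  "deltas": [
    [[0, 0, 0, 0, 0, 0], [0, 0, 0, 0, 0, 0], [0, 0, 0, 0, 0, 0], [0, 0, 0, 0, 0, 0], [0, 0, 0, 0, 0, 0], [0, 0, 0, 0, 0, 0], [0, 0, 0, 0, 0, 0], [0, 0, 0, 0, 0, 0], [0, 0, 0.3, 0, 0, 0], [0, 0, 0.7, 0, 0, 0], [0, 0, 1.5, 0, 0, 0], [0, 0, 2.5, 0, 0, 0]]
  ],
  "gripper": 1
}}

```text
t: 19.28
tool_pos: [0.6226, -0.0644, 0.0844]
orientation: [-2.314, -2.119, 0.005]
force: [-0.0, 0.2, -0.5]
opening: 0.0928
gripper_force: 0.0
```

Request:
{"method": "arm_command", "body": {
  "deltas": [
    [[0, 0, 2.5, 0, 0, 0], [0, 0, 2.5, 0, 0, 0], [0, 0, 2.5, 0, 0, 0], [0, 0, 1.5, 0, 0, 0], [-0.3, -1, 0, 0, 0, 0], [-0.7, -2.7, 0, 0, 0, 0], [-0.7, -2.7, 0, 0, 0, 0], [-0.7, -2.7, 0, 0, 0, 0], [-0.7, -2.7, 0, 0, 0, 0], [-0.7, -2.7, 0, 0, 0, 0], [-0.7, -2.7, 0, 0, 0, 0], [-0.7, -2.7, 0, 0, 0, 0]]
  ]
}}

```text
t: 20.28
tool_pos: [0.5712, -0.2654, 0.175]
orientation: [-2.316, -2.12, 0.001]
force: [0.9, 0.1, 0.4]
opening: 0.0926
gripper_force: 0.0
```

Request:
{"method": "arm_command", "body": {
  "deltas": [
    [[-0.7, -2.7, 0, 0, 0, 0], [-0.7, -2.7, 0, 0, 0, 0], [-0.4, -1.7, 0, 0, 0, 0], [0, 0, 0, 0, 0, 0], [0, 0, 0, 0, 0, 0], [0, 0, 0, 0, 0, 0], [0, 0, 0, 0, 0, 0]]
  ]
}}

```text
t: 20.87
tool_pos: [0.5547, -0.3337, 0.1758]
orientation: [-2.315, -2.122, -0.0]
force: [-0.5, 1.0, -0.2]
opening: 0.0932
gripper_force: 0.0
```

```bash
python3 - <<'E'
from h import *
s=monitor.read_state(); m=eyes.camera_model('wrist'); im=eyes.read_camera('wrist'); cv2.imwrite('pics/w3.png',(255*(im/255.)**.6).astype('uint8'))
print(s['tool_pos'],proj(m,[.5552,-.3345,.084]),proj(m,np.r_[s['tool_pos'][:2],.084])); np.save('w3.npy',m)
E
```

```text
[ 0.55472753 -0.33369929  0.17576384] [313.88991911 207.48862281] [313.32691003 206.73578596]
```

View pics/w3.png

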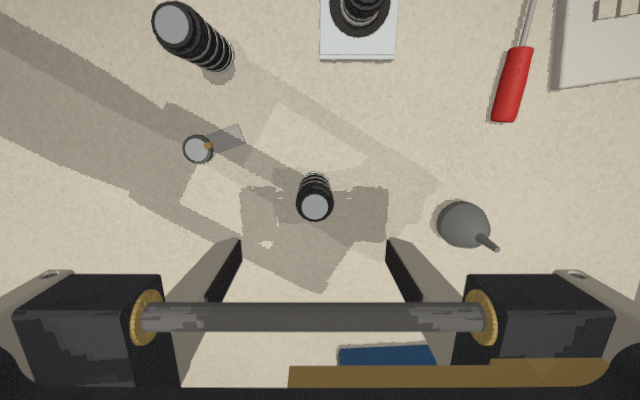

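D's glass is at (314.5,207.5), matching the prediction. Descending and gripping.

Request:
{"method": "arm_command", "body": {
  "deltas": [
    [[0.05, -0.08, -1.3, 0, 0, 0], [0, 0, -2.5, 0, 0, 0], [0, 0, -2.5, 0, 0, 0], [0, 0, -2.5, 0, 0, 0], [0, 0, -2.5, 0, 0, 0], [0, 0, -1.5, 0, 0, 0], [0, 0, -1, 0, 0, 0], [0, 0, -0.5, 0, 0, 0], [0, 0, 0, 0, 0, 0], [0, 0, 0, 0, 0, 0], [0, 0, 0, 0, 0, 0], [0, 0, 0, 0, 0, 0]]
  ]
}}

```text
t: 21.92
tool_pos: [0.5562, -0.3363, 0.0351]
orientation: [2.315, 2.12, 0.001]
force: [-0.4, -0.6, 0.1]
opening: 0.0931
gripper_force: 0.0
```

Request:
{"method": "arm_command", "body": {
  "deltas": [
    [[0, 0, 0, 0, 0, 0], [0, 0, 0, 0, 0, 0], [0, 0, 0, 0, 0, 0], [0, 0, 0, 0, 0, 0], [0, 0, 0, 0, 0, 0], [0, 0, 0, 0, 0, 0], [0, 0, 0, 0, 0, 0], [0, 0, 0, 0, 0, 0], [0, 0, 0, 0, 0, 0], [0, 0, 0, 0, 0, 0], [0, 0, 0, 0, 0, 0], [0, 0, 0, 0, 0, 0]]
  ],
  "gripper": -1
}}

```text
t: 22.92
tool_pos: [0.5552, -0.3356, 0.0332]
orientation: [2.317, 2.122, 0.0]
force: [1.3, -0.1, -0.1]
opening: 0.0379
gripper_force: 12.0
```

Request:
{"method": "arm_command", "body": {
  "deltas": [
    [[0, 0, 0.5, 0, 0, 0], [0, 0, 1, 0, 0, 0], [0, 0, 2, 0, 0, 0], [0, 0, 2.5, 0, 0, 0], [0, 0, 2.5, 0, 0, 0], [0, 0, 2.5, 0, 0, 0], [0, 0, 2, 0, 0, 0], [0, 0, 1, 0, 0, 0], [0.3, 1.3, 0, 0, 0, 0], [0.6, 2.7, 0, 0, 0, 0], [0.6, 2.7, 0, 0, 0, 0], [0.6, 2.7, 0, 0, 0, 0]]
  ]
}}

```text
t: 23.92
tool_pos: [0.5754, -0.2395, 0.1714]
orientation: [-2.316, -2.119, 0.001]
force: [0.5, -0.4, -2.2]
opening: 0.0381
gripper_force: 12.0
```

Request:
{"method": "arm_command", "body": {
  "deltas": [
    [[0.6, 2.7, 0, 0, 0, 0], [0.6, 2.7, 0, 0, 0, 0], [0.6, 2.7, 0, 0, 0, 0], [0.6, 2.7, 0, 0, 0, 0], [0.6, 2.7, 0, 0, 0, 0], [0.6, 2.7, 0, 0, 0, 0], [0.6, 2.7, 0, 0, 0, 0], [0.6, 2.7, 0, 0, 0, 0], [0.6, 2.7, 0, 0, 0, 0], [0.1, 1.4, 0, 0, 0, 0], [0, 0, 0, 0, 0, 0], [0, 0, 0, 0, 0, 0]]
  ]
}}

```text
t: 24.92
tool_pos: [0.6302, 0.0164, 0.1719]
orientation: [-2.314, -2.123, 0.003]
force: [-0.1, -0.3, -2.3]
opening: 0.0378
gripper_force: 12.0
```

Request:
{"method": "arm_command", "body": {
  "deltas": [
    [[0, 0, 0, 0, 0, 0], [0, 0, 0, 0, 0, 0], [0, 0, 0, 0, 0, 0]]
  ]
}}

```text
t: 25.17
tool_pos: [0.631, 0.0142, 0.1731]
orientation: [-2.319, -2.12, 0.001]
force: [-0.4, 0.3, -1.8]
opening: 0.0378
gripper_force: 12.0
```

Request:
{"method": "arm_command", "body": {
  "deltas": [
    [[0, 0.08, -1.2, 0, 0, 0], [0, 0, -2.5, 0, 0, 0], [0, 0, -2.5, 0, 0, 0], [0, 0, -2.5, 0, 0, 0], [0, 0, -1.8, 0, 0, 0], [0, 0, -1, 0, 0, 0], [0, 0, -0.5, 0, 0, 0], [0, 0, -0.2, 0, 0, 0], [0, 0, 0, 0, 0, 0], [0, 0, 0, 0, 0, 0], [0, 0, 0, 0, 0, 0], [0, 0, 0, 0, 0, 0]]
  ]
}}

```text
t: 26.17
tool_pos: [0.6321, 0.0162, 0.0526]
orientation: [2.316, 2.121, 0.002]
force: [0.7, 0.2, -1.4]
opening: 0.038
gripper_force: 12.0
```

Request:
{"method": "arm_command", "body": {
  "deltas": [
    [[0, 0, -0.05, 0, 0, 0], [0, 0, -0.05, 0, 0, 0], [0, 0, 0, 0, 0, 0], [0, 0, 0, 0, 0, 0], [0, 0, 0, 0, 0, 0]]
  ]
}}

```text
t: 26.58
tool_pos: [0.6311, 0.0162, 0.0502]
orientation: [-2.317, -2.122, 0.0]
force: [0.5, -0.5, -2.1]
opening: 0.038
gripper_force: 12.0
```

Request:
{"method": "arm_command", "body": {
  "deltas": [
    [[0, -0.1, -0.05, 0, 0, 0], [0, 0, -0.05, 0, 0, 0], [0, 0, -0.05, 0, 0, 0], [0, 0, 0, 0, 0, 0], [0, 0, 0, 0, 0, 0]]
  ]
}}

```text
t: 27.0
tool_pos: [0.6311, 0.0152, 0.0486]
orientation: [-2.317, -2.121, 0.0]
force: [-0.7, -0.6, -2.0]
opening: 0.0378
gripper_force: 12.0
```

Request:
{"method": "arm_command", "body": {
  "deltas": [
    [[0, 0, -0.05, 0, 0, 0], [0, 0, 0, 0, 0, 0], [0, 0, 0, 0, 0, 0]]
  ]
}}

```text
t: 27.25
tool_pos: [0.6312, 0.0152, 0.0483]
orientation: [2.317, 2.122, 0.0]
force: [0.2, 0.3, -2.8]
opening: 0.0382
gripper_force: 12.0
```

Request:
{"method": "arm_command", "body": {
  "deltas": [
    [[0, 0, -0.03, 0, 0, 0], [0, 0, 0, 0, 0, 0], [0, 0, 0, 0, 0, 0]]
  ]
}}

```text
t: 27.5
tool_pos: [0.6312, 0.0152, 0.0482]
orientation: [2.317, 2.122, 0.0]
force: [-1.5, -1.2, 0.6]
opening: 0.0377
gripper_force: 12.0
```

Request:
{"method": "arm_command", "body": {
  "deltas": [
    [[0, 0, -0.02, 0, 0, 0], [0, 0, 0, 0, 0, 0], [0, 0, 0, 0, 0, 0], [0, 0, 0, 0, 0, 0], [0, 0, 0, 0, 0, 0], [0, 0, 0, 0, 0, 0], [0, 0, 0, 0, 0, 0], [0, 0, 0, 0, 0, 0], [0, 0, 0.3, 0, 0, 0], [0, 0, 0.7, 0, 0, 0], [0, 0, 1.5, 0, 0, 0], [0, 0, 2.5, 0, 0, 0]]
  ],
  "gripper": 1
}}

```text
t: 28.5
tool_pos: [0.6291, 0.0153, 0.0959]
orientation: [-2.314, -2.119, 0.005]
force: [0.1, -0.8, -0.2]
opening: 0.0929
gripper_force: 0.0
```

Request:
{"method": "arm_command", "body": {
  "deltas": [
    [[0, 0, 2.5, 0, 0, 0], [0, 0, 2.5, 0, 0, 0], [0, 0, 2.5, 0, 0, 0], [0, 0, 1.3, 0, 0, 0], [-1, -1.2, 0, 0, 0, 0], [-2, -2.25, 0, 0, 0, 0], [-2, -2.25, 0, 0, 0, 0], [-2, -2.25, 0, 0, 0, 0], [-2, -2.25, 0, 0, 0, 0], [-2, -2.25, 0, 0, 0, 0], [-2, -2.25, 0, 0, 0, 0], [-2, -2.25, 0, 0, 0, 0]]
  ]
}}

```text
t: 29.5
tool_pos: [0.48, -0.1551, 0.1857]
orientation: [2.317, 2.122, 0.0]
force: [-0.1, -0.6, 0.2]
opening: 0.0929
gripper_force: 0.0
```

Request:
{"method": "arm_command", "body": {
  "deltas": [
    [[-1.3, -1.5, 0, 0, 0, 0], [-0.7, -0.8, 0, 0, 0, 0], [0, 0, 0, 0, 0, 0], [0, 0, 0, 0, 0, 0], [0, 0, 0, 0, 0, 0], [0, 0, 0, 0, 0, 0]]
  ]
}}

```text
t: 30.0
tool_pos: [0.4619, -0.1764, 0.1857]
orientation: [-2.315, -2.123, -0.0]
force: [0.4, -0.0, 0.6]
opening: 0.0928
gripper_force: 0.0
```

```bash
python3 - <<'E'
from h import *
s=monitor.read_state(); m=eyes.camera_model('wrist'); im=eyes.read_camera('wrist'); cv2.imwrite('pics/w4.png',(255*(im/255.)**.6).astype('uint8'))
print(s['tool_pos'],proj(m,[.461,-.1774,.102]),proj(m,np.r_[s['tool_pos'][:2],.102])); np.save('w4.npy',m)
E
```

```text
[ 0.46185624 -0.17636614  0.18567245] [312.4383726  210.43314587] [313.25743416 209.30606114]
```

View pics/w4.png

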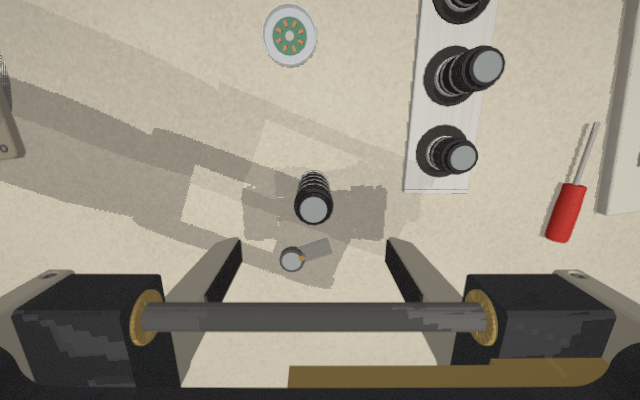

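C's glass is at (313.5,210), as predicted, and the placed lenses are upright. Gripping C.

Request:
{"method": "arm_command", "body": {
  "deltas": [
    [[-0.05, -0.08, -1.5, 0, 0, 0], [0, 0, -2.5, 0, 0, 0], [0, 0, -2.5, 0, 0, 0], [0, 0, -2.5, 0, 0, 0], [0, 0, -2.5, 0, 0, 0], [0, 0, -1.5, 0, 0, 0], [0, 0, -1, 0, 0, 0], [0, 0, -0.5, 0, 0, 0], [0, 0, 0, 0, 0, 0], [0, 0, 0, 0, 0, 0], [0, 0, 0, 0, 0, 0], [0, 0, 0, 0, 0, 0]]
  ]
}}

```text
t: 31.05
tool_pos: [0.4617, -0.1786, 0.0421]
orientation: [2.315, 2.12, 0.001]
force: [0.8, -0.2, -0.6]
opening: 0.093
gripper_force: 0.0
```

Request:
{"method": "arm_command", "body": {
  "deltas": [
    [[0, 0, 0, 0, 0, 0], [0, 0, 0, 0, 0, 0], [0, 0, 0, 0, 0, 0], [0, 0, 0, 0, 0, 0], [0, 0, 0, 0, 0, 0], [0, 0, 0, 0, 0, 0], [0, 0, 0, 0, 0, 0], [0, 0, 0, 0, 0, 0], [0, 0, 0, 0, 0, 0], [0, 0, 0, 0, 0, 0], [0, 0, 0, 0, 0, 0], [0, 0, 0, 0, 0, 0]]
  ],
  "gripper": -1,
  "squeeze": 14
}}

```text
t: 32.05
tool_pos: [0.4608, -0.1781, 0.0408]
orientation: [2.317, 2.121, 0.0]
force: [0.5, -0.2, 0.4]
opening: 0.0379
gripper_force: 14.0
```

Request:
{"method": "arm_command", "body": {
  "deltas": [
    [[0, 0, 0.5, 0, 0, 0], [0, 0, 1, 0, 0, 0], [0, 0, 2, 0, 0, 0], [0, 0, 2.5, 0, 0, 0], [0, 0, 2.5, 0, 0, 0], [0, 0, 2.5, 0, 0, 0], [0, 0, 2, 0, 0, 0], [0, 0, 1, 0, 0, 0], [0, 1.3, 0, 0, 0, 0], [1, 2.6, 0, 0, 0, 0], [1.8, 2.6, 0, 0, 0, 0], [1.8, 2.6, 0, 0, 0, 0]]
  ]
}}

```text
t: 33.05
tool_pos: [0.506, -0.0854, 0.1795]
orientation: [-2.317, -2.119, 0.001]
force: [0.5, -0.1, -2.1]
opening: 0.0379
gripper_force: 14.0
```

Request:
{"method": "arm_command", "body": {
  "deltas": [
    [[1.8, 2.6, 0, 0, 0, 0], [1.8, 2.6, 0, 0, 0, 0], [1.8, 2.6, 0, 0, 0, 0], [1.8, 2.6, 0, 0, 0, 0], [1.8, 2.6, 0, 0, 0, 0], [1.8, 2.6, 0, 0, 0, 0], [1.35, 1.8, 0, 0, 0, 0], [1, 1, 0, 0, 0, 0], [0, 0, 0, 0, 0, 0], [0, 0, 0, 0, 0, 0], [0, 0, 0, 0, 0, 0], [0, 0, 0, 0, 0, 0]]
  ]
}}

```text
t: 34.05
tool_pos: [0.6373, 0.0963, 0.1801]
orientation: [-2.317, -2.12, 0.002]
force: [0.1, -1.2, -2.8]
opening: 0.0375
gripper_force: 14.0
```

Request:
{"method": "arm_command", "body": {
  "deltas": [
    [[0.05, 0.05, -1.2, 0, 0, 0], [0, 0, -2.5, 0, 0, 0], [0, 0, -2.5, 0, 0, 0], [0, 0, -2.5, 0, 0, 0], [0, 0, -1.8, 0, 0, 0], [0, 0, -1, 0, 0, 0], [0, 0, -0.5, 0, 0, 0], [0, 0, -0.2, 0, 0, 0], [0, 0, 0, 0, 0, 0], [0, 0, 0, 0, 0, 0], [0, 0, 0, 0, 0, 0], [0, 0, 0, 0, 0, 0]]
  ]
}}

```text
t: 35.05
tool_pos: [0.6396, 0.0975, 0.0602]
orientation: [2.316, 2.121, 0.003]
force: [0.5, -0.5, -1.9]
opening: 0.0376
gripper_force: 14.0
```

Request:
{"method": "arm_command", "body": {
  "deltas": [
    [[0, 0, -0.05, 0, 0, 0], [0, 0, 0, 0, 0, 0], [0, 0, 0, 0, 0, 0], [0, 0, 0, 0, 0, 0]]
  ]
}}

```text
t: 35.38
tool_pos: [0.6387, 0.0975, 0.0583]
orientation: [2.317, 2.122, 0.0]
force: [-0.2, -0.0, -2.6]
opening: 0.0379
gripper_force: 14.0
```

Request:
{"method": "arm_command", "body": {
  "deltas": [
    [[-0.05, -0.05, -0.05, 0, 0, 0], [0, 0, -0.05, 0, 0, 0], [0, 0, -0.05, 0, 0, 0], [0, 0, -0.04, 0, 0, 0], [0, 0, 0, 0, 0, 0], [0, 0, 0, 0, 0, 0]]
  ]
}}

```text
t: 35.88
tool_pos: [0.6381, 0.0969, 0.0563]
orientation: [-2.317, -2.122, 0.0]
force: [-0.3, 0.0, -2.2]
opening: 0.0379
gripper_force: 14.0
```

Request:
{"method": "arm_command", "body": {
  "deltas": [
    [[0, 0, -0.04, 0, 0, 0], [0, 0, 0, 0, 0, 0], [0, 0, 0, 0, 0, 0]]
  ]
}}

```text
t: 36.13
tool_pos: [0.6381, 0.0969, 0.0559]
orientation: [-2.317, -2.122, 0.0]
force: [0.2, -0.4, -1.6]
opening: 0.0377
gripper_force: 14.0
```

Request:
{"method": "arm_command", "body": {
  "deltas": [
    [[0, 0, -0.04, 0, 0, 0], [0, 0, 0, 0, 0, 0], [0, 0, 0, 0, 0, 0]]
  ]
}}

```text
t: 36.38
tool_pos: [0.6383, 0.097, 0.0559]
orientation: [2.317, 2.122, 0.0]
force: [-2.3, 0.7, 1.6]
opening: 0.0377
gripper_force: 14.0
```

Contact. Releasing, lifting high and retreating toward the robot for a final look.

Request:
{"method": "arm_command", "body": {
  "deltas": [
    [[0, 0, -0.01, 0, 0, 0], [0, 0, 0, 0, 0, 0], [0, 0, 0, 0, 0, 0], [0, 0, 0, 0, 0, 0], [0, 0, 0, 0, 0, 0], [0, 0, 0, 0, 0, 0], [0, 0, 0, 0, 0, 0], [0, 0, 0, 0, 0, 0], [0, 0, 0.3, 0, 0, 0], [0, 0, 0.7, 0, 0, 0], [0, 0, 1.5, 0, 0, 0], [0, 0, 2.5, 0, 0, 0]]
  ],
  "gripper": 1
}}

```text
t: 37.38
tool_pos: [0.6361, 0.0968, 0.1035]
orientation: [-2.315, -2.12, 0.006]
force: [-0.1, -0.2, 0.4]
opening: 0.0927
gripper_force: 0.0
```

Request:
{"method": "arm_command", "body": {
  "deltas": [
    [[0, 0, 2.5, 0, 0, 0], [0, 0, 2.5, 0, 0, 0], [0, 0, 2.5, 0, 0, 0], [0, 0, 2.5, 0, 0, 0], [-1, 1.5, 1, 0, 0, 0], [-2, 2.5, 0, 0, 0, 0], [-2, 2.5, 0, 0, 0, 0], [-2, 2.5, 0, 0, 0, 0], [-2, 2.5, 0, 0, 0, 0], [-2, 2.5, 0, 0, 0, 0], [-2, 2.5, 0, 0, 0, 0], [-2, 2.5, 0, 0, 0, 0]]
  ]
}}

```text
t: 38.38
tool_pos: [0.4862, 0.2884, 0.2155]
orientation: [-2.316, -2.122, -0.0]
force: [0.4, 0.2, -0.3]
opening: 0.0929
gripper_force: 0.0
```

Request:
{"method": "arm_command", "body": {
  "deltas": [
    [[-2, 2.5, 0, 0, 0, 0], [-2, 2.5, 0, 0, 0, 0], [-2, 2.5, 0, 0, 0, 0], [-1, 2.5, 0, 0, 0, 0], [0, 0, 0, 0, 0, 0], [0, 0, 0, 0, 0, 0]]
  ]
}}

```text
t: 38.88
tool_pos: [0.4166, 0.3882, 0.2154]
orientation: [-2.314, -2.125, 0.0]
force: [-0.1, -1.2, -0.6]
opening: 0.093
gripper_force: 0.0
```

```bash
python3 - <<'E'
from h import *
g=lambda im:(255*(im/255.)**.55).astype('uint8')
T,S=eyes.camera_model('top'),eyes.camera_model('scene')
t=g(eyes.read_camera('top'));s=g(eyes.read_camera('scene'))
a=cv2.resize(t[140:260,245:405],(800,600),interpolation=cv2.INTER_CUBIC)[:,:]
cv2.imwrite('pics/ft.png',a)
cv2.imwrite('pics/fs.png',cv2.resize(s[150:290,240:400],(686,600),interpolation=cv2.INTER_CUBIC))
for p,h in zip([(.6171,-.1473),(.6242,-.0656),(.6312,.0161),(.6383,.0978)],(.048,.066,.084,.102)):
    print((proj(T,[*p,.015+h])-[245,140])*5+2,(proj(S,[*p,.015+h])-[240,150])*4.286+2)
E
```

```text
[669.12282558 155.73219697] [151.39610292 113.362595  ]
[503.05425258 135.31432829] [202.21516282 181.41944631]
[330.06982808 114.22000067] [258.32119296 256.31641657]
[149.59638552  91.96061607] [320.28052016 339.34391109]
```

View pics/ft.png

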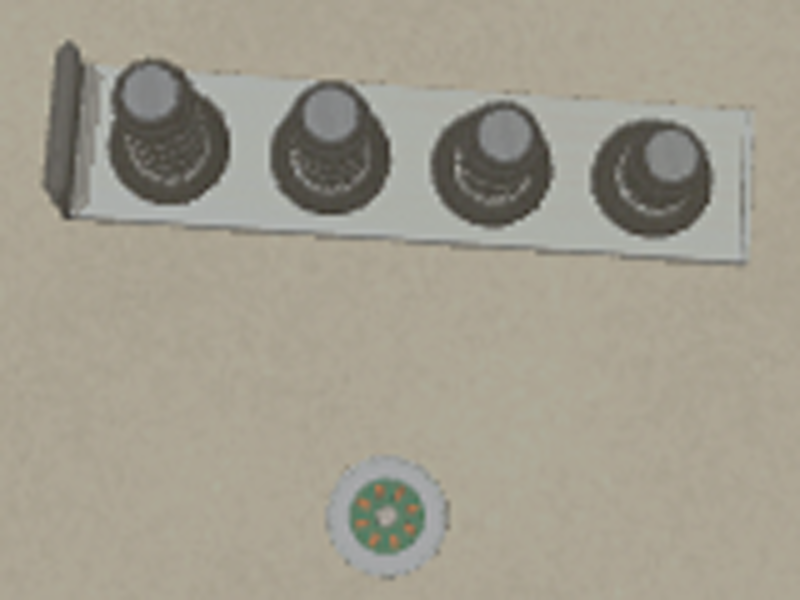

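View pics/fs.png

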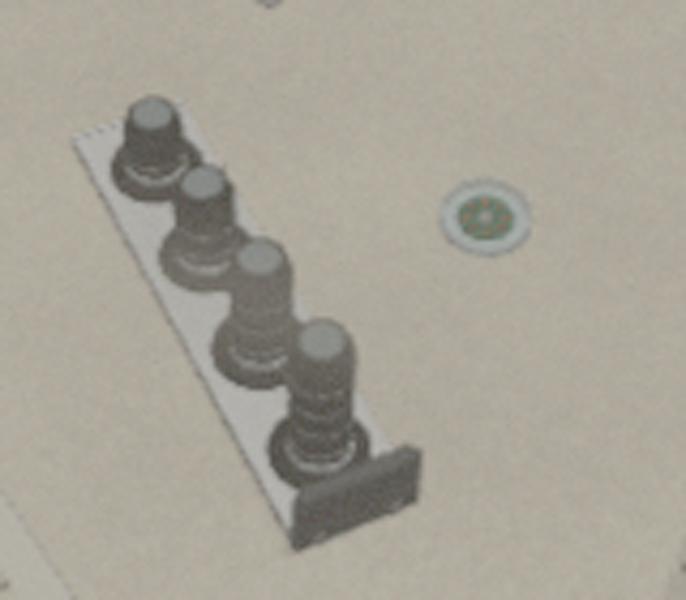

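The final views show all four lenses upright and centred. In the top crop the glass tops are at (149,92), (331,113), (505,135) and (671,157), all within about 2 enlarged pixels (≈1 mm) of prediction. They step down in length from the end plate, and the dish is where it was. Handing in.

```bash
python3 -c "
from plant import ticket; print(ticket.close_job())"
```

```text
the job is handed in; nothing more can be done
None
```

All four lenses now stand upright and centred to about 1 mm on their rests, from the 102 mm lens beside the end plate down to the 48 mm lens at the other end; the dish was not moved, and the job was handed in at about 39 s of the 99 s allowed.

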